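# Turn a printed base plate over against the edge of a curing stage

### The arm

A 6-joint arm with a two-finger parallel gripper is mounted at the origin on a cart in front of the work surface, level with it; the furniture and walls round the work are solid. World frame = base frame: x ahead of the robot, y to its left, z up, the work surface at z = 0. Lengths are in m, angles in rad, forces in N, time in s.
With the tool pointing down it reaches from about 0.35 to 0.975 m from the base axis. Payload 4.9 kg.
Tool frame: the origin (TCP) lies midway between the tips of the shut fingers; the grasp point (between the pads) lies 19 mm behind it; z points along the fingers, y is the line along which they close (so a half turn about z gives the same grasp; the last joint's range is limited). The gripper opens to 85 mm and grips with 20 to 120 N. Pads are 22 mm wide; open, the fingers measure 114 mm over their backs; the gripper's body (76 mm by 85 mm) begins 54 mm behind the grasp point. The pads swing forward as they close: fully open they stand 13 mm farther back than shut.
Start: joints at [-1.362, 0.053, 1.613, -0, 1.476, -0.119], TCP at [0.201, -0.592, 0.231] pointing down, gripper open.
Joint ranges: [-3.01, 3.01], [-1.01, 2.22], [0.06, 2.58], [-1.02, 4.17], [0.09, 2.62], [-3.14, 3.14]. Speed limits (rad/s): [2.57, 2.57, 3.14, 3.14, 3.14, 3.14].

### API

Orientations are given as a unit quaternion [w, x, y, z].
In Python, from plant import * gives the robot as it stands.
- The arm moves only by the tool jog_arm, never from a script. Its argument "targets" is a list of rows, each a list of 3 entries, a list of its own where there are three numbers: the shift along the tool's x, y, z in units of 25 mm (1.0 is 25 mm), then the turn, a rotation vector about the tool's x, y, z in units of 8 degrees (1.0 is 8 degrees), then the opening in per cent of the stroke, from 0 (shut) to 100 (fully open). A call has 1 to 8 rows; each row is the pose to reach, as a shift and turn from the pose commanded when the call began, along the tool's axes at that moment; what a row does not reach only later rows make up. A row lasts 1/8 s, in which the tool goes at most 62.5 mm and 10.7 degrees, less where a joint would pass 70% of its speed; a pose out of reach is approached as far as the arm can. A call with a gripper value outside its range is refused whole. The fingers move at their own pace and stop on an object; the grip force is fixed at half the most. Time passes only in rows, so rows that repeat a pose let the fingers close. It gives the time, the measured TCP pose, the force, the opening and the grip force at its end, in the units of the state.
- state(): the state, without advancing time (a new reading comes with each control period).
- grab_frame(name): name is "side" or "top" or "wrist"; returns (picture, depth): 420x560x3 uint8, red, green, blue; 420x560 float32, m along the optical axis (not along the pixel's ray), 0 where there is no reading.
- camera_params(name): a dict with "fovy" (degrees; the focal length in pixels is half the picture's height over the tangent of half this angle, whatever the lens; pixels are square), "cx", "cy" (the principal point, pixels), "dist" ([k1, k2, p1, p2, k3] as OpenCV has them; the pictures are not rectified), "rvec" (rotation vector, rad) and "tvec" (3), from world to camera coordinates, as OpenCV has them; the wrist camera has in their place "hand_eye" (4x4, takes a point from camera to tool coordinates, whose origin is the TCP and whose axes are the flange's). Camera axes: x right, y down, z forward; pixel columns grow to the right and rows downward; lengths in m; the calibration is good to about 2 mm. A picture is of the moment at which its call begins: read the wrist's pose just before it. camera_params takes no time and is no camera call.
- job_done(): hands the job in; it is judged then, once.
The state is a dict: "time": time; "joint_pos": joint angles; "joint_vel": joint speeds; "joint_efforts": joint torques, N m; "tool_pos": TCP position; "tool_rot": TCP orientation; "contact_force": force on the tool from outside, world axes, zero at the start; "ft_torque": the same for the moment, N m; "gripper_width": opening from 0.0 (shut) to 1.0 (fully open); "grasp_force": force on a finger pad.
Only numpy, scipy, OpenCV 4.12 (cv2) and the standard library are available. Lean on these libraries where they do the work, as an engineer would, in place of code of your own. Each camera call takes 0.05 s, during which the arm holds its last target. There are 200 camera calls.

### The job

The printed base plate lies blue face up on the bench in front of the low light-curing stage. With the fingertips, push it up against the stage's front edge, then keep pushing so that it tips up over that edge and turns over onto the stage pad, blue face down. Only push: do not lift or carry the plate, leave the two jars and the stone cast where they are, and let go of everything at the end.

Things in the scene. Friction and masses are not known exactly. Their poses are not given: they have to be found in the camera images.
- plate: Loose flat plate of white resin, 60 x 80 x 12 mm (own x, y, z), about 0.12 kg, blunt edges. Origin at its centre. Own +z: normal of the blue ribbed face, up at the start; the other face is white with six grey dots. Own +x points (within 0.2 rad) along the stage's +x; its +x side starts 15 to 45 mm short of the stage's front edge.
- stage: Fixed stage: flat deck 150 deep (x), 180 wide (y), 6 mm high, dark pad on top, white lamp bar 34 mm high at the back (x = 126 to 150). Its front edge is an upright 6 mm step, half the plate's thickness; a plate pressed against it tips about its top corner. Origin on the bench at the middle of the front edge's foot; +x level, back over the deck, away from the robot; y along the edge; z up.
- plate_near (a point): Middle of the plate's side at own x = -30 mm (away from the stage at the start), half way up its thickness. With the plate against the step, fingertips pressing this side towards the step with about 5 to 15 N and moving up in an arc raise it by friction (rubber pads, ordinary grip); past upright the plate falls over by itself.
- plate_far (a point): Middle of the plate's side at own x = +30 mm (facing the stage at the start), half way up its thickness.
- plate_left (a point): Middle of the plate's side at own y = +40 mm, half way up its thickness.
- plate_right (a point): Middle of the plate's side at own y = -40 mm, half way up its thickness.
- cast: Bystander: loose yellow stone cast of a jaw, 58 x 65 x 33 mm, origin at the centre of its underside.
- black_jar: Bystander: loose jar with black lid, 47 mm across, 44 mm high, origin at the centre of its underside.
- white_jar: Bystander: loose jar with white lid, 55 mm across, 52 mm high, origin at the centre of its underside.
Not all that is in view belongs to the job. Several things have the shape of the plate; the one meant has the colours described above.

How it is judged:
On the way, in this order (a step that is already met when the one before it is completed fails the run):
1. the plate lies flat, blue face up, one side against the stage's front edge (angle between plate's own z axis and vertical below 0.06 rad and x of plate_far in the frame of stage above -0.008 m and height (world z) of plate below 0.01 m), for 0.1 s.
2. the plate is tipped up on its side at the front edge (angle between plate's own z axis and vertical above 0.9 rad and x of plate_far in the frame of stage between -0.02 and 0.03 m and height (world z) of plate_far below 0.02 m), for 0.05 s.
At the end, for the whole second after the job is handed in: The plate lies at rest, flat on the stage deck (within 0.08 rad), blue face down, its centre 20 to 98 mm behind the front edge and within 60 mm of the stage's middle line (angle between plate's own z axis and vertical above 3.06 rad and x of plate in the frame of stage between 0.02 and 0.098 m and y of plate in the frame of stage between -0.06 and 0.06 m and height (world z) of plate between 0.009 and 0.015 m and linear speed of plate below 0.01 m/s); the robot touches nothing.
It fails at once if the plate is lifted clear: the middles of all four of its sides are more than 25 mm above the bench at once (height (world z) of each of plate_near, plate_far, plate_left, plate_right above 0.025 m).
It fails at once if the stone cast is moved more than 15 mm (distance of cast from where it was at the start of the episode above 0.015 m).
It fails at once if the black-lidded jar is moved more than 15 mm (distance of black_jar from where it was at the start of the episode above 0.015 m).
It fails at once if the white-lidded jar is moved more than 15 mm (distance of white_jar from where it was at the start of the episode above 0.015 m).
It also fails if it takes over 48 s, if anything falls off the work surface, if the arm or the gripper's body presses on something with over 40 N, if the wrist force passes 120 N, or if a joint passes its speed limit or range.

## Working session

There is one attempt and no reset: what is moved stays moved. The work goes in short steps, Python scripts to look and compute and a tool call to move; the robot and the scene stay as the last step left them, time stands still between calls to the robot, and variables do not carry over. Pictures are saved under pics/ and viewed, at most 10 in all, crops included, and the job is handed in when it is done.

Besides the shell and the picture viewer there is one more tool, called after ">>>" by a JSON object that holds its "op" and its "data". jog_arm: Moves the arm, as the interface text tells. Its arguments: {"type":"object","properties":{"targets":{"type":"array"}},"required":["targets"]}

```bash
mkdir -p pics; ls
python3 - <<'E'
from plant import *
import cv2,numpy as np
for n in("top","side"):
    p,d=grab_frame(n); cv2.imwrite(f"pics/{n}0.png",p[:,:,::-1]); np.savez(f"pics/{n}0.npz",p=p,d=d); print(n,camera_params(n))
s=state();print(s)
E
```

```text
pics
top {'fovy': 42.863381280570835, 'cx': 277.9145263223521, 'cy': 205.10117858156343, 'dist': array([-0.12860353,  0.        ,  0.        ,  0.        ,  0.        ]), 'rvec': array([ 2.14191445, -2.1333842 ,  0.2105228 ]), 'tvec': array([-0.22958789,  0.55768512,  1.38230153])}
side {'fovy': 52.44548790180017, 'cx': 277.00427542013625, 'cy': 206.67853627722104, 'dist': array([-0.11658482,  0.        ,  0.        ,  0.        ,  0.        ]), 'rvec': array([ 0.18898344, -2.54214029,  1.74102335]), 'tvec': array([0.50233158, 0.14764863, 0.63638248])}
{'time': 0.1, 'joint_pos': array([-1.36199552e+00,  5.32901731e-02,  1.61418966e+00,  3.24222267e-05,
        1.47602587e+00, -1.18943847e-01]), 'joint_vel': array([-0.0001513 ,  0.00038139, -0.00346653, -0.00041619, -0.00206748,
       -0.00120221]), 'joint_efforts': array([ 1.71995166e-04, -3.94905710e+01, -3.71361351e+01, -1.52842981e-04,
        3.95689261e-03, -1.48895552e-06]), 'tool_pos': array([ 0.20111321, -0.59114227,  0.23016669]), 'tool_rot': array([-9.56286218e-04,  9.86602752e-01,  1.63138267e-01, -2.68402258e-05]), 'contact_force': array([-0.15032097,  0.12708743, -0.56072486]), 'ft_torque': array([-0.01524285, -0.02125599, -0.01948377]), 'grasp_force': 0.0, 'gripper_width': 0.9999768276840622}
```

View pics/top0.png

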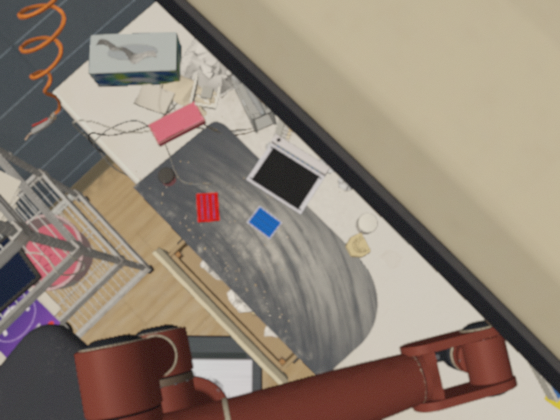

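View pics/side0.png

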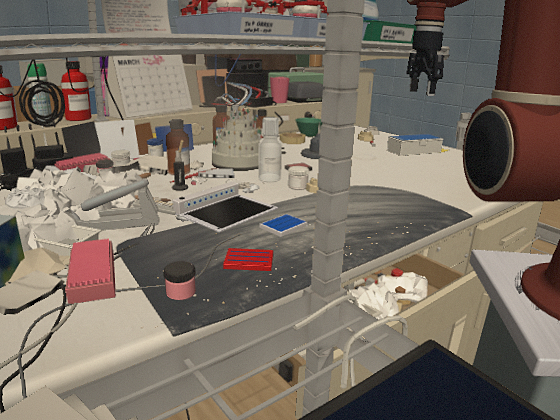

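Candidates in the top view: blue plate (264,222), red ribbed plate (207,207), pink box (177,123), dark stage pad (287,178). I choose the blue one, which lies in front of the stage. The black jar is at (168,175), the white jar at (367,223) and the cast at (357,245).

```bash
cat > h.py <<'E'
import cv2,numpy as np
from scipy.spatial.transform import Rotation as R
def K(c,h=420):
    f=h/2/np.tan(np.radians(c["fovy"])/2); return np.array([[f,0,c["cx"]],[0,f,c["cy"]],[0,0,1]])
def ray(c,uv):
    u=cv2.undistortPoints(np.float64(uv).reshape(-1,1,2),K(c),np.float64(c["dist"]))[:,0]
    return np.c_[u,np.ones(len(u))]
def onplane(c,uv,z,Rt=None):
    if Rt is None:
        Rm=cv2.Rodrigues(c["rvec"])[0]; o=-Rm.T@c["tvec"]; d=ray(c,uv)@Rm
    else: Rm,o=Rt; d=ray(c,uv)@Rm.T
    return o+d*((z-o[2])/d[:,2])[:,None]
def big(m,near=None):
    cs,_=cv2.findContours(m.astype(np.uint8),cv2.RETR_EXTERNAL,cv2.CHAIN_APPROX_NONE)
    return max(cs,key=cv2.contourArea)
E
python3 - <<'E'
from plant import *
from h import *
p=np.load("pics/top0.npz")["p"];c=camera_params("top")
hsv=cv2.cvtColor(p,cv2.COLOR_RGB2HSV)
m=(abs(hsv[...,0].astype(int)-110)<15)&(hsv[...,1]>150); m[:150]=0;m[300:]=0;m[:,:230]=0;m[:,310:]=0
b=big(m); w=onplane(c,b[:,0],.012)[:,:2].astype(np.float32)
r=cv2.minAreaRect(w*1000);print("plate",r)
roi=np.zeros(m.shape,bool);roi[135:218,240:335]=1
g=p.max(2)
d=big((g<40)&roi); w=onplane(c,d[:,0],.006)[:,:2].astype(np.float32);r=cv2.minAreaRect(w*1000);print("pad",r,cv2.boxPoints(r))
for n,q,z in(("wj",(367,223),.052),("cast",(357,245),.03),("bj",(168,175),.044)):print(n,onplane(c,[q],z))
# lower-left/front corners of stage, visible bright rim
cv2.imwrite("pics/crop.png",cv2.resize(p[120:260,220:400,::-1],None,fx=4,fy=4,interpolation=cv2.INTER_CUBIC))
E
```

```text
plate ((518.902587890625, -190.55833435058594), (65.7529525756836, 45.27490997314453), 53.2501106262207)
pad ((645.159912109375, -248.20436096191406), (141.363037109375, 100.09468078613281), 57.26846694946289) [[ 564.84174 -280.60184]
 [ 649.04266 -334.7234 ]
 [ 725.4781  -215.80688]
 [ 641.27716 -161.68533]]
wj [[ 0.51114665 -0.46652412  0.052     ]]
cast [[ 0.45414682 -0.4418665   0.03      ]]
bj [[0.64165056 0.07252063 0.044     ]]
```

View pics/crop.png

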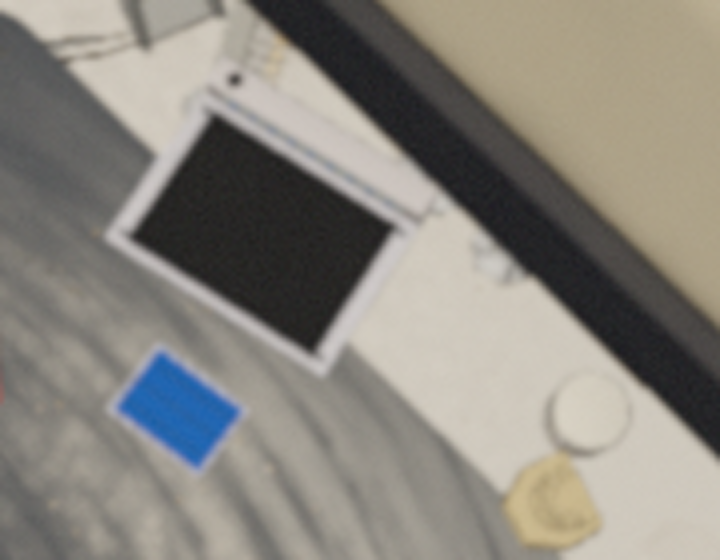

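The crop confirms the blue plate with its white rim and the stage's front edge, running from crop (108,236) to (325,375). Next I work out the stage frame and the first approach.

```bash
cat >> h.py <<'E'
def jog(s,pos,Rw):
    q=s["tool_rot"];R0=R.from_quat(q[[1,2,3,0]])
    return np.round(R0.inv().apply(pos-s["tool_pos"])/.025,3), np.round(np.degrees((R0.inv()*Rw).as_rotvec())/8,3)
E
python3 - <<'E'
from plant import *
from h import *
c=camera_params("top")
P=np.load("pics/top0.npz")["p"]
f=onplane(c,[(220+108/4,120+236/4),(220+325/4,120+375/4)],.006)
a,b=f;print(f,np.linalg.norm(a-b)); 
m=P.min(2); roi=np.zeros(m.shape,np.uint8);roi[135:222,240:335]=1
y=a-b;y/=np.linalg.norm(y);x=np.array([y[1],-y[0],0]);th=np.arctan2(x[1],x[0]);print(np.degrees(th))
o=(a+b)/2
# refine with the pad: centre of pad line
pc=np.array([.6452,-.2482,.006]);print("pad c in stage",(pc-o)@x,(pc-o)@y)
for n,q in (("plate",[.5189,-.1906,.006]),("wj",[.511,-.4665,.006]),("cast",[.454,-.442,.006]),("bj",[.642,.0725,.006])):
    d=np.array(q)-o;print(n,d@x,d@y)
np.savez("stage.npz",o=o*[1,1,0],x=x,y=y,th=th)
def pose(sx,sy,z,tilt):
    Rw=R.from_euler('z',th)*R.from_euler('x',np.pi)*R.from_euler('y',tilt)
    return o*[1,1,0]+x*sx+y*sy+[0,0,z],Rw
s=state()
print(jog(s,*pose(-.16,.0,.15,0.26)))
E
```

```text
[[ 0.64026805 -0.14179873  0.006     ]
 [ 0.54287632 -0.29278056  0.006     ]] 0.17966819893319694
-32.82427948004079
pad c in stage 0.06182083834386841 0.0030946112469332
plate -0.07553662864881101 -0.016964707319632732
wj 0.06738026548085543 -0.2530959872728184
cast 0.006200481120856999 -0.26340539975191196
bj -0.11470827942963233 0.2708560733323302
(array([ 15.625, -14.14 ,   3.238]), array([-0.852,  1.739,  6.411]))
```

>>> {"op": "jog_arm", "data": {"targets": [[[4,-3.5,0.8],[-0.2,0.4,1.6],40],[[8,-7,1.6],[-0.4,0.9,3.2],40],[[12,-10.5,2.4],[-0.6,1.3,4.8],40],[[15.6,-14.1,3.2],[-0.85,1.74,6.41],40],[[15.6,-14.1,3.2],[-0.85,1.74,6.41],40],[[15.6,-14.1,3.2],[-0.85,1.74,6.41],40],[[15.6,-14.1,3.2],[-0.85,1.74,6.41],40],[[15.6,-14.1,3.2],[-0.85,1.74,6.41],40]]}}

```text
time: 1.1
tool_pos: [0.4392, -0.1639, 0.1568]
tool_rot: [0.037, 0.951, -0.28, 0.125]
contact_force: [1.3, -0.9, 0.4]
gripper_width: 0.403
grasp_force: 0.0
```

```bash
cat >> h.py <<'E'
S=np.load("stage.npz") if __import__("os").path.exists("stage.npz") else None
def pose(sx,sy,z,tilt):
    Rw=R.from_euler('z',float(S["th"]))*R.from_euler('x',np.pi)*R.from_euler('y',tilt)
    return S["o"]+S["x"]*sx+S["y"]*sy+[0,0,z],Rw
def wristRt(s,c):
    H=c["hand_eye"];R0=R.from_quat(s["tool_rot"][[1,2,3,0]]).as_matrix()
    return R0@H[:3,:3],R0@H[:3,3]+s["tool_pos"]
def tost(w): d=w-S["o"]; return np.c_[d@S["x"],d@S["y"]]
E
python3 - <<'E'
from plant import *
from h import *
s=state();p,d=grab_frame("wrist");c=camera_params("wrist");cv2.imwrite("pics/w1.png",p[:,:,::-1]);np.savez("pics/w1.npz",p=p)
Rt=wristRt(s,c)
hsv=cv2.cvtColor(p,cv2.COLOR_RGB2HSV)
m=(abs(hsv[...,0].astype(int)-110)<15)&(hsv[...,1]>150)
b=big(m);w=tost(onplane(c,b[:,0],.012,Rt)).astype(np.float32)
print(cv2.boundingRect(b),cv2.minAreaRect(w*1000),s["tool_pos"],tost(s["tool_pos"]))
print(jog(s,*pose(-.13,-.017,.06,.26)))
E
```

```text
(218, 133, 63, 53) ((-77.22889709472656, -12.233810424804688), (62.57106399536133, 50.27027130126953), 85.4363021850586) [ 0.43917926 -0.16388246  0.1568337 ] [[-0.15701154 -0.03772675]]
(array([ 0.039, -0.833,  4.02 ]), array([ 0.007, -0.017,  0.001]))
```

View pics/w1.png

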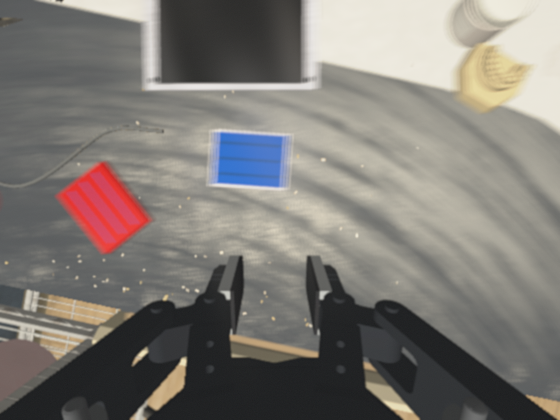

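The view shows the plate at columns 210–293, rows 129–189, and the stage front edge at row 90, columns 143–320. The red decoy at (103,207) is clear of the path. Going down behind the plate with the tool vertical.

Run:
```python
from plant import *
from h import *
s=state();print(s["tool_pos"],tost(s["tool_pos"]))
for z in (.06,.015,.006):print(jog(s,*pose(-.135,-.016,z,0)))
```

```text
[ 0.44116894 -0.15646223  0.15495927] [[-0.15936179 -0.03041271]]
(array([-0.024, -0.552,  3.925]), array([-0.038, -1.851,  0.061]))
(array([-0.484, -0.545,  5.665]), array([-0.038, -1.851,  0.061]))
(array([-0.576, -0.543,  6.013]), array([-0.038, -1.851,  0.061]))
```

>>> {"op": "jog_arm", "data": {"targets": [[[0,0,0],[0,0,0],40],[[0,0,0],[0,0,0],40],[[0,0,0],[0,0,0],40]]}}

```text
time: 1.52
tool_pos: [0.4383, -0.1674, 0.1574]
tool_rot: [0.038, 0.951, -0.281, 0.125]
contact_force: [-0.2, 0.2, 0.4]
gripper_width: 0.401
grasp_force: 0.0
```

Run:
```python
from plant import *
from h import *
s=state();print(s["tool_pos"],tost(s["tool_pos"]))
for z in (.06,.015,.006):print(jog(s,*pose(-.135,-.016,z,0)))
```

```text
[ 0.43834588 -0.16743162  0.15742802] [[-0.15578799 -0.04116098]]
(array([-0.208, -1.014,  3.978]), array([ 0.011, -1.875, -0.02 ]))
(array([-0.674, -1.016,  5.716]), array([ 0.011, -1.875, -0.02 ]))
(array([-0.767, -1.016,  6.064]), array([ 0.011, -1.875, -0.02 ]))
```

>>> {"op": "jog_arm", "data": {"targets": [[[-0.2,-1,2],[0,-1,0],40],[[-0.2,-1,4],[0,-1.87,0],40],[[-0.4,-1,4.8],[0,-1.87,0],40],[[-0.65,-1,5.6],[0,-1.87,0],40],[[-0.65,-1,5.6],[0,-1.87,0],40],[[-0.65,-1,5.6],[0,-1.87,0],40],[[-0.65,-1,5.6],[0,-1.87,0],40]]}}

```text
time: 2.4
tool_pos: [0.4704, -0.1569, 0.0193]
tool_rot: [0.001, 0.959, -0.283, 0.001]
contact_force: [-0.0, 0.1, 0.5]
gripper_width: 0.402
grasp_force: 0.0
```

Run:
```python
from plant import *
from h import *
s=state();print(s["tool_pos"],tost(s["tool_pos"]),s["contact_force"])
for z in (.01,.004):print(jog(s,*pose(-.135,-.016,z,0)))
p,d=grab_frame("wrist");cv2.imwrite("pics/w2.png",p[:,:,::-1])
```

```text
[ 0.4704239  -0.15691991  0.01930008] [[-0.13452967 -0.01493925]] [-0.03106898  0.05628547  0.51960449]
(array([-0.02 ,  0.042,  0.372]), array([ 0.006, -0.024, -0.004]))
(array([-0.021,  0.042,  0.612]), array([ 0.006, -0.024, -0.004]))
```

View pics/w2.png

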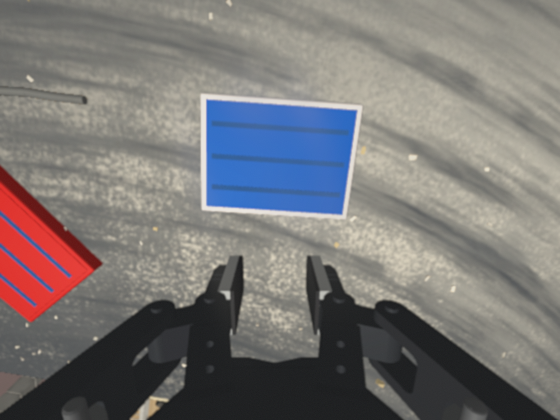

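The plate (columns 202–360, rows 95–218) is centred on the fingertips (column 275), and the decoy is clear at the left. Lowering to the bench.

>>> {"op": "jog_arm", "data": {"targets": [[[0,0,0.4],[0,0,0],40],[[0,0,0.6],[0,0,0],40],[[0,0,0.65],[0,0,0],40],[[0,0,0.65],[0,0,0],40]]}}

```text
time: 2.95
tool_pos: [0.4693, -0.1559, 0.0011]
tool_rot: [0.001, 0.959, -0.282, -0.0]
contact_force: [-0.5, -0.1, 0.7]
gripper_width: 0.402
grasp_force: 0.0
```

>>> {"op": "jog_arm", "data": {"targets": [[[0.4,0,0],[0,0,0],40],[[0.7,0,0],[0,0,0],40],[[0.95,0,0],[0,0,0],40],[[1.2,0,0],[0,0,0],40],[[1.45,0,0],[0,0,0],40],[[1.7,0,0],[0,0,0],40],[[1.95,0,0],[0,0,0],40],[[2.1,0,0],[0,0,0],40]]}}

```text
time: 3.95
tool_pos: [0.514, -0.1847, 0.0014]
tool_rot: [0.001, 0.959, -0.282, 0.0]
contact_force: [-3.2, 2.0, 2.4]
gripper_width: 0.4
grasp_force: 1.4
```

>>> {"op": "jog_arm", "data": {"targets": [[[0.1,0,0],[0,0,0],40],[[0.2,0,0],[0,0,0],40],[[0.3,0,0],[0,0,0],40]]}}

```text
time: 4.32
tool_pos: [0.5199, -0.1885, 0.0014]
tool_rot: [0.001, 0.959, -0.282, -0.0]
contact_force: [-1.8, 1.7, 1.7]
gripper_width: 0.4
grasp_force: 1.0
```

```bash
cat > meas.py <<'E'
from plant import *
from h import *
import sys
s=state();p,d=grab_frame("top");c=camera_params("top")
q=R.from_quat(s["tool_rot"][[1,2,3,0]]); zt=q.apply([0,0,1])
print("tcp",tost(s["tool_pos"]),s["tool_pos"][2],"tilt",np.degrees(np.arcsin(zt@S["x"])),"F x,y,z",s["contact_force"]@S["x"],s["contact_force"]@S["y"],s["contact_force"][2],"t",s["time"])
hsv=cv2.cvtColor(p,cv2.COLOR_RGB2HSV)
m=(abs(hsv[...,0].astype(int)-110)<15)&(hsv[...,1]>130); m[:130]=0;m[300:]=0;m[:,:235]=0;m[:,330:]=0
if m.any():
    b=big(m);w=tost(onplane(c,b[:,0],.012)).astype(np.float32);print("blue",cv2.minAreaRect(w*1000))
if len(sys.argv)>1:
    p,_=grab_frame(sys.argv[2]);cv2.imwrite(f"pics/{sys.argv[1]}.png",p[:,:,::-1])
E
python3 meas.py
```

```text
tcp [[-0.07577005 -0.01467052]] 0.0014171778741907184 tilt 0.01146503372967096 F x,y,z -2.4559318576035714 0.4244412863606988 1.735324888998095 t 4.325
```

>>> {"op": "jog_arm", "data": {"targets": [[[0.06,0,0],[0,0,0],40],[[0.12,0,0],[0,0,0],40]]}}

```text
time: 4.62
tool_pos: [0.5225, -0.1902, 0.0014]
tool_rot: [0.001, 0.959, -0.282, -0.0]
contact_force: [-1.7, -0.0, 0.1]
gripper_width: 0.403
grasp_force: 0.9
```

>>> {"op": "jog_arm", "data": {"targets": [[[0.06,0,0],[0,0,0],40],[[0.12,0,0],[0,0,0],40]]}}

```text
time: 4.88
tool_pos: [0.523, -0.1905, 0.0013]
tool_rot: [-0.0, 0.959, -0.282, -0.003]
contact_force: [-11.9, 6.2, 12.5]
gripper_width: 0.404
grasp_force: 6.8
```

```bash
python3 meas.py w3 wrist
```

```text
tcp [[-0.07213431 -0.01470335]] 0.0013168379228730848 tilt -0.3772897538236364 F x,y,z -13.34503891375807 -1.275209555461581 12.481525467040889 t 4.875
```

View pics/w3.png

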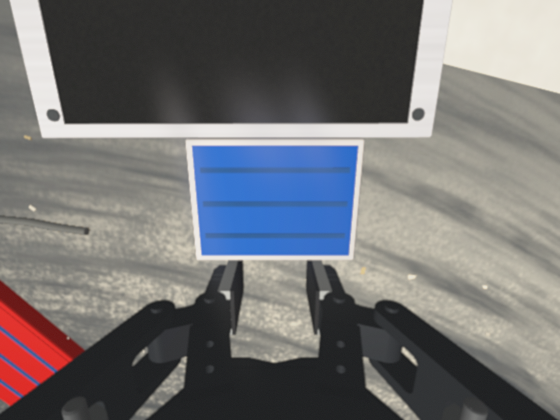

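The plate is square against the step (its far side at row 141, step at row 137), pressed with about 13 N. I'll back off slightly and lower the tips until they nearly touch the bench, for a low contact point.

>>> {"op": "jog_arm", "data": {"targets": [[[-0.3,0,0],[0,0,0],40],[[-0.3,0,0.1],[0,0,0],40],[[-0.3,0,0.1],[0,0,0],40]]}}

```text
time: 5.35
tool_pos: [0.519, -0.1879, -0.0008]
tool_rot: [0.001, 0.959, -0.282, 0.0]
contact_force: [-0.7, 1.0, 3.6]
gripper_width: 0.397
grasp_force: 1.4
```

>>> {"op": "jog_arm", "data": {"targets": [[[0,0,0.05],[0,0,0],40],[[0,0,0.05],[0,0,0],40]]}}

```text
time: 5.6
tool_pos: [0.5191, -0.188, -0.0008]
tool_rot: [0.001, 0.959, -0.282, -0.0]
contact_force: [-4.9, 3.9, 12.1]
gripper_width: 0.403
grasp_force: 5.8
```

>>> {"op": "jog_arm", "data": {"targets": [[[0,0,0.05],[0,0,0],40],[[0,0,0.05],[0,0,0],40]]}}

```text
time: 5.85
tool_pos: [0.5191, -0.188, -0.0008]
tool_rot: [0.0, 0.959, -0.282, -0.001]
contact_force: [-10.2, 3.9, 19.4]
gripper_width: 0.397
grasp_force: 9.9
```

>>> {"op": "jog_arm", "data": {"targets": [[[0,0,-0.12],[0,0,0],40],[[0.12,0,-0.12],[0,0,0],40],[[0.24,0,-0.12],[0,0,0],40]]}}

```text
time: 6.22
tool_pos: [0.5229, -0.1905, -0.0008]
tool_rot: [0.0, 0.959, -0.282, -0.002]
contact_force: [-4.7, 2.9, 6.3]
gripper_width: 0.402
grasp_force: 4.3
```

```bash
python3 meas.py
```

```text
tcp [[-0.07224458 -0.01467021]] -0.0008010069705660164 tilt -0.18971542798742985 F x,y,z -5.557496805065019 -0.07568913578274561 6.269366874395732 t 6.225
```

>>> {"op": "jog_arm", "data": {"targets": [[[0.05,0,-0.1],[0,0,0],40],[[0.05,0,-0.21],[0,0,0],40],[[0.06,0,-0.32],[0,0,0],40],[[0.06,0,-0.42],[0,0,0],40],[[0.07,0,-0.52],[0,0,0],40],[[0.08,0,-0.63],[0,0,0],40]]}}

```text
time: 7.02
tool_pos: [0.5242, -0.1913, 0.0143]
tool_rot: [0.0, 0.959, -0.282, -0.002]
contact_force: [-4.0, 2.7, 0.5]
gripper_width: 0.404
grasp_force: 2.4
```

```bash
python3 meas.py w4 wrist
```

```text
tcp [[-0.07070077 -0.01473728]] 0.014291244162941856 tilt -0.1735341368559723 F x,y,z -4.887385951536576 0.11106275114288611 0.5444564281257483 t 7.025
```

View pics/w4.png

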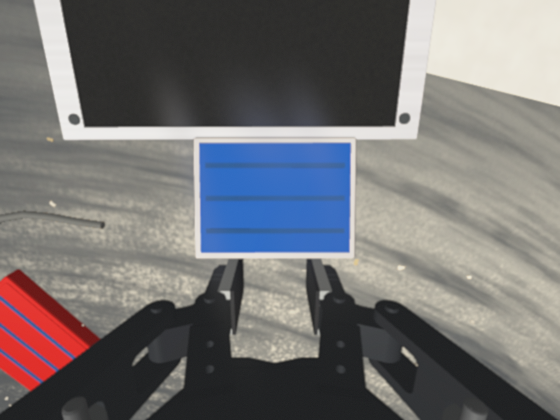

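The plate is rising: its near edge (row 257) widened to 160 px while the stage got smaller. Continuing the arc.

>>> {"op": "jog_arm", "data": {"targets": [[[0.06,0,-0.1],[0,0,0],40],[[0.09,0,-0.19],[0,0,0],40],[[0.155,0,-0.385],[0,0,0],40],[[0.235,0,-0.57],[0,0,0],40]]}}

```text
time: 7.62
tool_pos: [0.5286, -0.1941, 0.0287]
tool_rot: [-0.0, 0.959, -0.282, -0.003]
contact_force: [-6.7, 3.9, 3.4]
gripper_width: 0.402
grasp_force: 4.3
```

>>> {"op": "jog_arm", "data": {"targets": [[[0.1,0,-0.17],[0,0,0],40],[[0.21,0,-0.345],[0,0,0],40],[[0.335,0,-0.51],[0,0,0],40],[[0.48,0,-0.67],[0,0,0],40]]}}

```text
time: 8.12
tool_pos: [0.54, -0.2014, 0.0469]
tool_rot: [0.0, 0.959, -0.282, -0.001]
contact_force: [-5.9, 2.5, 7.8]
gripper_width: 0.402
grasp_force: 4.7
```

```bash
python3 meas.py s5 side; python3 -c "
import cv2;p=cv2.imread('pics/s5.png')[150:290,160:340];cv2.imwrite('pics/s5c.png',cv2.resize(p,None,fx=4,fy=4,interpolation=cv2.INTER_CUBIC))"
```

```text
tcp [[-0.05197531 -0.01461951]] 0.04693601420845901 tilt -0.10307916608127302 F x,y,z -6.274657476441158 -1.0832454574133594 7.7855835977116525 t 8.125
```

View pics/s5c.png

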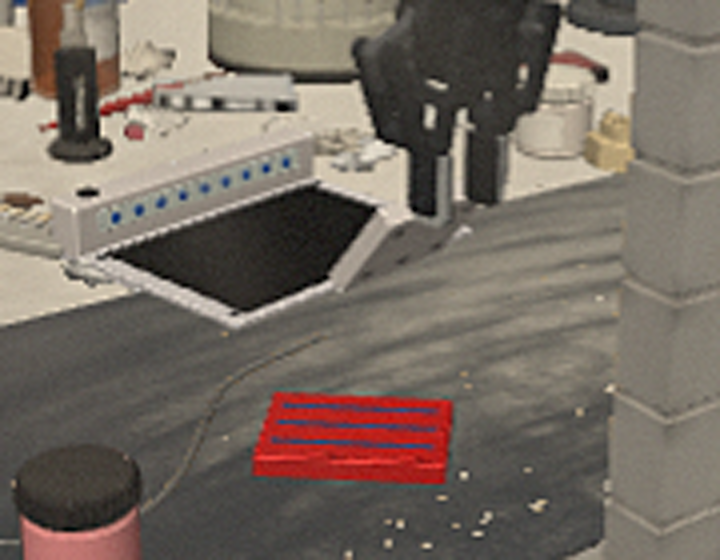

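The plate stands about 50° up, its upper end under the fingertips at crop (430,215), with about 10 N along it. Continuing.

>>> {"op": "jog_arm", "data": {"targets": [[[0.155,0,-0.135],[0,0,0],40],[[0.32,0,-0.26],[0,0,0],40],[[0.495,0,-0.37],[0,0,0],40],[[0.68,0,-0.47],[0,0,0],40],[[0.88,0,-0.55],[0,0,0],40]]}}

```text
time: 8.85
tool_pos: [0.5604, -0.2146, 0.0615]
tool_rot: [0.001, 0.959, -0.282, 0.002]
contact_force: [-1.5, 0.6, 5.8]
gripper_width: 0.4
grasp_force: 2.3
```

>>> {"op": "jog_arm", "data": {"targets": [[[0.19,0,-0.05],[0,0,0],40],[[0.4,0,-0.09],[0,0,0],40],[[0.61,0,-0.11],[0,0,0],40],[[0.85,0,-0.11],[0,0,0],40],[[1.1,0,-0.08],[0,0,0],40],[[1.4,0,-0.04],[0,0,0],40],[[1.7,0,0],[0,0,0],40]]}}

```text
time: 9.72
tool_pos: [0.5948, -0.2368, 0.0593]
tool_rot: [0.0, 0.959, -0.282, -0.0]
contact_force: [-0.7, -1.1, 0.4]
gripper_width: 0.4
grasp_force: 0.0
```

```bash
python3 meas.py s6 side; python3 -c "
import cv2;p=cv2.imread('pics/s6.png')[150:290,160:340];cv2.imwrite('pics/s6c.png',cv2.resize(p,None,fx=4,fy=4,interpolation=cv2.INTER_CUBIC))"
```

```text
tcp [[ 0.01323695 -0.01462637]] 0.05925789648928975 tilt -0.02652455379543798 F x,y,z 0.01794363267519361 -1.2669086407988468 0.44640436454591964 t 9.725
```

View pics/s6c.png

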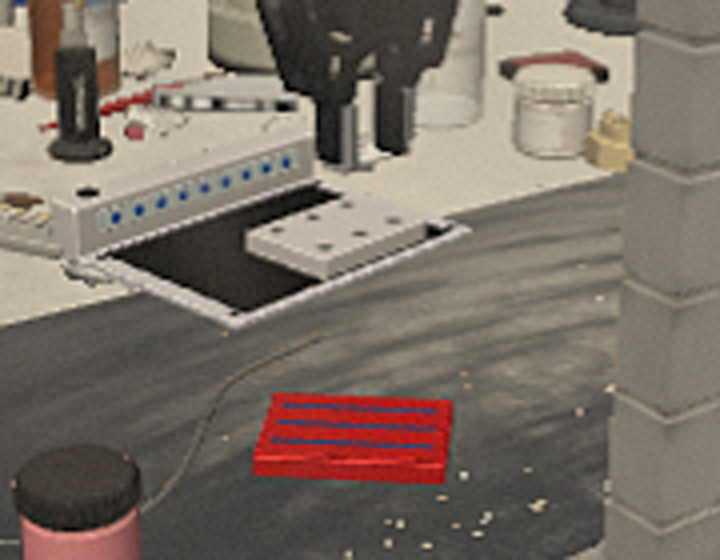

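The plate lies on the pad with its white dotted face up (crop 250–430, 195–275). The fingers are free above it. Retreating and checking the position.

>>> {"op": "jog_arm", "data": {"targets": [[[0,0,-1],[0,0,0],40],[[-0.5,0,-2.5],[0,0,0],40],[[-1,0,-4],[0,0,0],40],[[-1,0,-4],[0,0,0],40],[[-1,0,-4],[0,0,0],40],[[-1,0,-4],[0,0,0],40]]}}

```text
time: 10.58
tool_pos: [0.5728, -0.2226, 0.1579]
tool_rot: [0.0, 0.959, -0.282, -0.002]
contact_force: [-0.7, -1.4, -0.1]
gripper_width: 0.395
grasp_force: 0.0
```

Run:
```python
from plant import *
from h import *
c=camera_params("wrist");s=state();p,_=grab_frame("wrist");cv2.imwrite("pics/w7.png",p[:,:,::-1])
Rt=wristRt(s,c);m=(p.min(2)>110).astype(np.uint8)
for b in cv2.findContours(m,cv2.RETR_LIST,cv2.CHAIN_APPROX_NONE)[0]:
    if cv2.contourArea(b)>3000: print(cv2.boundingRect(b),cv2.minAreaRect(tost(onplane(c,b[:,0],.018,Rt)).astype(np.float32)*1000))
print(s["tool_pos"],s["contact_force"])
```

```text
(170, 60, 171, 123) ((61.054439544677734, 1.5445022583007812), (108.98336029052734, 150.3816375732422), 0.02280963584780693)
(0, 0, 560, 420) ((-12.677581787109375, -113.921142578125), (728.322998046875, 415.7621765136719), 72.84339141845703)
[ 0.57283864 -0.22258784  0.15792483] [-0.6789158  -1.39815276 -0.0787332 ]
```

View pics/w7.png

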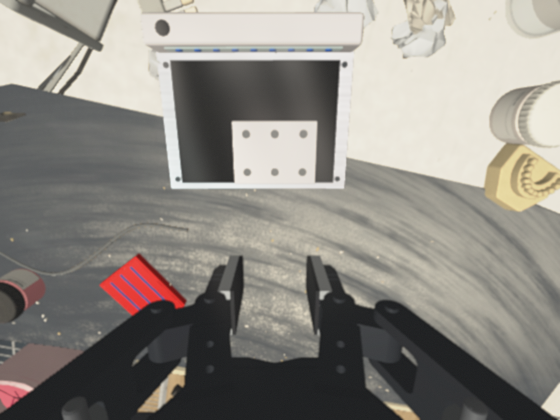

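The plate (columns 233–317, rows 121–184) sits just behind the front edge (row 188). Its centre is about 34 mm behind that edge and 16 mm off the middle line. The bystanders are untouched.

```bash
python3 -c "
from plant import *
print(job_done())"
```

```text
the job is handed in; nothing more can be done
None
```

The plate was pushed against the step, tipped over it, and now lies flat on the stage pad, blue face down, about 34 mm behind the front edge; the gripper is clear, both jars and the cast are where they were, and the job is handed in at about 10.6 s (no verdict came back).

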